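Rotate the flux tins in the forge's stock rack

ROBOT

A 6-joint arm with a two-finger parallel gripper is mounted at the origin on the work surface. World frame = base frame: x ahead of the robot, y to its left, z up, the work surface at z = 0. Lengths are in m, angles in rad, forces in N, time in s.
With the tool pointing down it reaches from about 0.25 to 0.725 m from the base axis. Payload 4 kg.
Tool frame: the origin (TCP) lies midway between the tips of the shut fingers; the grasp point (between the pads) lies 19 mm behind it; z points along the fingers, y is the line along which they close (so a half turn about z gives the same grasp; the last joint's range is limited). The gripper opens to 85 mm and grips with 20 to 120 N. Pads are 22 mm wide; open, the fingers measure 114 mm over their backs; the gripper's body (76 mm by 85 mm) begins 54 mm behind the grasp point. The pads swing forward as they close: fully open they stand 13 mm farther back than shut.
Start: joints at [-1.28, 0.241, 0.005, 1.335, 0, 1.571], TCP at [0.143, -0.479, 0.231] pointing down, gripper open.
Joint ranges: [-2.72, 2.72], [-1.05, 1.87], [-1.09, 1.28], [-1.99, 2.15], [-1.42, 1.44], [-3.14, 3.14]. Speed limits (rad/s): [2.79, 2.79, 3.14, 3.14, 3.14, 3.14].

INTERFACE

Orientations are given as a unit quaternion [x, y, z, w].
In Python, from workcell import bot gives the robot as it stands.
- The arm moves only by the tool move_arm, never from a script. Its argument "motion" is a list of rows, each an object of numbers: "x", "y", "z": the shift along the tool's x, y, z in cm; "yaw": the turn about the tool's z in degrees. A call has 1 to 20 rows; each row is the pose to reach, as a shift and turn from the pose commanded when the call began, along the tool's axes at that moment; what a row does not reach only later rows make up. A row lasts 1/8 s, in which the tool goes at most 62.5 mm and 10.7 degrees, less where a joint would pass 70% of its speed; a pose out of reach is approached as far as the arm can. A call with a gripper value outside its range is refused whole. "gripper" is the opening, from -1 (shut) to 1 (fully open), set as the call begins (left out, the last holds). The fingers move at their own pace and stop on an object; the grip force is fixed at half the most. Time passes only in rows, so rows that repeat a pose let the fingers close. It gives the time, the measured TCP pose, the force, the opening and the grip force at its end, in the units of the state.
- bot.get_obs(): the state, without advancing time (a new reading comes with each control period).
- bot.camera(name): name is "scene" or "top" or "wrist"; returns the picture (480x640x3 uint8, blue, green, red); there is no depth.
- bot.camera_model(name): a dict with "K" (3x3 intrinsics, pixels), "dist" ([k1, k2, p1, p2, k3] as OpenCV has them; the pictures are not rectified), "world_from_camera" (4x4, takes a point from camera to world coordinates). Camera axes: x right, y down, z forward; pixel columns grow to the right and rows downward; lengths in m; the calibration is good to about 2 mm. A picture is of the moment at which its call begins: read the wrist's pose just before it. camera_model takes no time and is no camera call; for the wrist camera it gives the pose at the moment of the call.
- bot.job_done(): hands the job in; it is judged then, once.
Trained networks look in the newest picture that a camera, given by its name, has taken for a name from the list of things; names that differ only in an ending like _2 or _b are one class to them, and where a whole thing is asked for, a point or a joint stands for the part that bears it (a point fixed in the world has none). Each returns a list of dicts, best first, with "score" (0 to 1); they miss things now and then, are a little off and sometimes report something else, mostly with a low value. They report only what shows in the picture. A call takes as long as a camera call.
- bot.cut_out(camera, name): "mask" (480x640 bool, what is visible of it) and "centre" ([row, column] in pixels, amid what is visible of it).
The state is a dict: "clock": time; "joint_pos": joint angles; "joint_vel": joint speeds; "tau": joint torques, N m; "eef_pos": TCP position; "tool_rot": TCP orientation; "ft_force": force on the tool from outside, world axes, zero at the start; "ft_torque": the same for the moment, N m; "grip_width": finger opening in m; "grasp_force": force on a finger pad.
Only numpy, scipy, OpenCV 4.12 (cv2) and the standard library are available. Lean on these libraries where they do the work, as an engineer would, in place of code of your own. Each camera call takes 0.05 s, during which the arm holds its last target. There are 200 camera calls.

TASK

Restock the red flux tins so that the oldest gets used first. First bring the old red tin, left towards the back of its rack lane, forward to the yellow front stop of that same lane; then take the new red tin from the bench and stand it in that lane close behind the old one, no more than two fingers apart. Both tins must end upright on the rack floor; leave the blue tins and the amber jar where they stand.

Things in the scene. Friction and masses are not known exactly. Their poses are not given: they have to be found in the camera images.
- rack: Fixed grey two-lane rack, 250 (x) by 240 (y); origin: centre of underside, z up; front faces its -x, roughly to the robot. Tins stand at z=6. Lanes run along x, centred at y=+60 and -60, 80 wide, open at back and top; side rails (at y=+-17.5, +-102.5, 5 thick) and yellow front stop rise to z=26. Stop's inner face x=-120: a tin touching it is centred at x=-92. Either lane may be the red one.
- tin_old: OLD red tin with a rust-brown lid, the only red tin in the rack, at first standing in the back half of one lane; closed cylindrical tin, diameter 56, height 80, paper band round the middle, 0.25 to 0.5 kg; origin at the centre of its underside, z up through the lid
- tin_new: NEW red tin with a white lid, the only red tin on the bench; closed cylindrical tin, diameter 56, height 80, paper band round the middle, 0.25 to 0.5 kg; origin at the centre of its underside, z up through the lid
- tin_blue_lane: Bystander: blue tin with a steel lid, in the rack's other lane; closed cylindrical tin, diameter 56, height 80, paper band round the middle, 0.25 to 0.5 kg; origin at the centre of its underside, z up through the lid
- tin_blue_bench: Bystander: blue tin with a steel lid, on the bench; closed cylindrical tin, diameter 56, height 80, paper band round the middle, 0.25 to 0.5 kg; origin at the centre of its underside, z up through the lid
- jar: Bystander: amber glass jar with a black cap, on the bench, diameter 60, height 100; origin at the centre of its underside

How it is judged:
By the outcome, as a careful person would: the job done as asked, in the order asked, and still so for the second after the job is handed in, with the robot touching nothing.
It also fails if it takes over 61 s, if anything falls off the work surface, if the arm or the gripper's body presses on something with over 40 N, if the wrist force passes 120 N, or if a joint passes its speed limit or range.

## Working session

There is one attempt and no reset: what is moved stays moved. The work goes in short steps, Python scripts to look and compute and a tool call to move; the robot and the scene stay as the last step left them, time stands still between calls to the robot, and variables do not carry over. Pictures are saved under pics/ and viewed, at most 10 in all, crops included, and the job is handed in when it is done.

Besides the shell and the picture viewer there is one more tool, called after ">>>" in YAML: its name, and indented under it one key for each argument. move_arm: Moves the arm, as the interface text tells. Its arguments: {"type":"object","properties":{"motion":{"type":"array"},"gripper":{"type":"number"}},"required":["motion"]}

```bash
mkdir -p pics; ls; python3 - <<'E'
from workcell import bot
import cv2,numpy as np
a=bot.camera("top");b=bot.camera("scene")
cv2.imwrite("pics/top0.png",a);cv2.imwrite("pics/scene0.png",b)
for c in("top","scene"):
  m=bot.camera_model(c);print(c,np.round(m["world_from_camera"],3).tolist(),np.round(m["K"],1).tolist())
for n in["rack","tin_old","tin_new","tin_blue_lane","tin_blue_bench","jar"]:
  for d in bot.cut_out("top",n)[:3]: print(n,round(d["score"],2),np.round(d["centre"]),d["mask"].sum())
o=bot.get_obs();print(o["clock"],o["eef_pos"],o["tool_rot"],o["grip_width"])
E
```

```text
pics
top [[0.028, -0.987, 0.161, 0.396], [-1.0, -0.026, 0.011, -0.078], [-0.007, -0.161, -0.987, 0.833], [0.0, 0.0, 0.0, 1.0]] [[511.1, 0.0, 314.0], [0.0, 511.1, 244.8], [0.0, 0.0, 1.0]]
scene [[-0.575, 0.698, -0.427, 1.004], [0.818, 0.486, -0.307, 0.259], [-0.007, -0.526, -0.851, 0.991], [0.0, 0.0, 0.0, 1.0]] [[546.9, 0.0, 326.7], [0.0, 546.9, 238.9], [0.0, 0.0, 1.0]]
rack 0.77 [251. 193.] 17626
tin_old 0.78 [210. 229.] 1475
tin_new 0.88 [253. 493.] 1642
tin_blue_lane 0.89 [201. 152.] 1558
tin_blue_bench 0.71 [297. 419.] 1419
jar 0.68 [199. 389.] 1632
0.4 [ 0.14334915 -0.47892319  0.23117277] [ 9.89445257e-01  1.44907081e-01 -2.32793903e-05 -1.46498107e-04] 0.08554496873634339
```

View pics/top0.png

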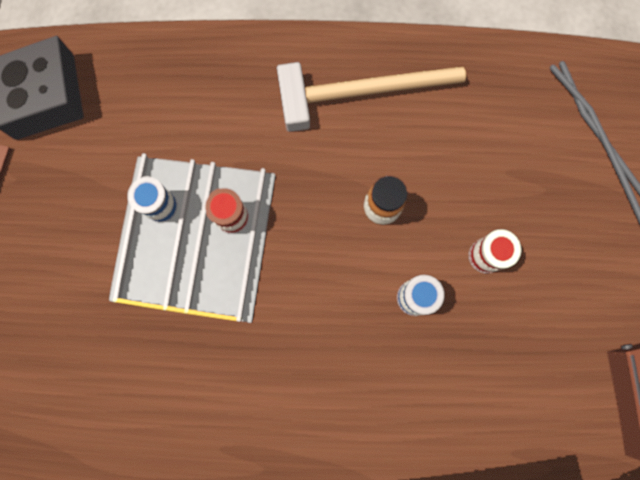

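View pics/scene0.png

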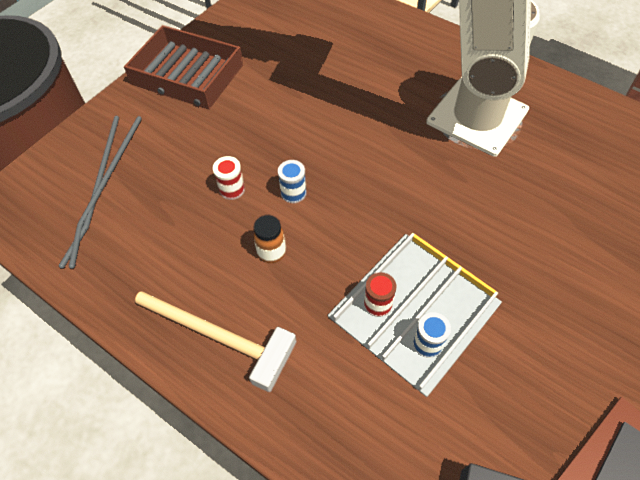

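```bash
cat > h.py <<'E'
from workcell import bot
import cv2,numpy as np
from scipy.optimize import minimize
def proj(m,P):
    T=np.linalg.inv(m["world_from_camera"])
    return cv2.projectPoints(np.asarray(P,float),cv2.Rodrigues(T[:3,:3])[0],T[:3,3],np.array(m["K"]),np.array(m["dist"],float))[0][:,0]
def cyl(x,y,z0,d=.056,h=.08):
    t=np.linspace(0,2*np.pi,40,endpoint=False);c=np.c_[x+d/2*np.cos(t),y+d/2*np.sin(t)]
    return np.r_[np.c_[c,0*t+z0],np.c_[c,0*t+z0+h]]
def hullmask(p,s=4):
    im=np.zeros((480,640),np.uint8);cv2.fillConvexPoly(im,np.round(cv2.convexHull(p.astype(np.float32))*16).astype(np.int32),1,cv2.LINE_8,4);return im>0
def best(cam,n):
    r=bot.cut_out(cam,n);return (r[0]["mask"],r[0]["score"]) if r else None
def fit_tin(views,z0,x0):
    # views: list of (model,mask)
    def f(v):
        e=0
        for m,k in views:
            h=cv2.convexHull(proj(m,cyl(v[0],v[1],z0)).astype(np.float32))
            M=cv2.moments(h);c=np.array([M["m10"],M["m01"]])/M["m00"]
            ys,xs=np.nonzero(k);e+=((c-[xs.mean(),ys.mean()])**2).sum()
        return e
    r=minimize(f,x0,method="Nelder-Mead",options=dict(xatol=1e-5,fatol=1e-4,initial_simplex=np.array(x0)+[[0,0],[.05,0],[0,.05]]));return r.x,r.fun
def rackpts(x,y,a):
    c,s=np.cos(a),np.sin(a);o=[]
    for X in(-.125,.125):
        for Y in(-.12,.12):
            o.append([x+c*X-s*Y,y+s*X+c*Y,0])
            o.append([x+c*X-s*np.sign(Y)*.105,y+s*X+c*np.sign(Y)*.105,.026])
    return np.array(o)
def fit_rack(views,x0):
    def f(v):
        e=0
        for m,k,t in views:
            p=hullmask(proj(m,rackpts(*v)));e+=((p^k)&~t).sum()/(k|p).sum()
        return e
    s=np.array(x0)+[[0,0,0],[.02,0,0],[0,.02,0],[0,0,.1]]
    for _ in range(3):
        r=minimize(f,s[0],method="Nelder-Mead",options=dict(xatol=1e-5,fatol=1e-5,initial_simplex=s));s=r.x+[[0,0,0],[.006,0,0],[0,.006,0],[0,0,.03]]
    return r.x,r.fun
E
cat > m1.py <<'E'
from h import *
V={};ims={}
for c in("top","scene"): ims[c]=bot.camera(c);V[c]=bot.camera_model(c)
K={(c,n):best(c,n) for c in V for n in("rack","tin_old","tin_new","tin_blue_lane")}
P={}
for n,z in(("tin_old",.006),("tin_new",0),("tin_blue_lane",.006)):
    for cs in(("top",),("scene",),("top","scene")):
        v=[(V[c],K[c,n][0]) for c in cs if K[c,n]]
        if v: P[n],e=fit_tin(v,z,[.45,0]);print(n,cs,np.round(P[n],4),round(e,2))
for cs in(("top",),("scene",),("top","scene")):
    v=[(V[c],K[c,"rack"][0],K[c,"tin_old"][0]|K[c,"tin_blue_lane"][0]) for c in cs]
    r,e=fit_rack(v,[.40,.15,-.1]);print("rack",cs,np.round(r,4),round(e,3))
    R=np.array([[np.cos(r[2]),-np.sin(r[2])],[np.sin(r[2]),np.cos(r[2])]])
    for n in("tin_old","tin_blue_lane"): print(n,"in rack",np.round(R.T@(P[n]-r[:2]),4))
for q in(-.092,-.026): print(q,np.round(R@[q,-.06]+r[:2],4))
im=ims["top"].copy()
for c in V:
    for p in proj(V[c],rackpts(*r)): cv2.circle(ims[c],tuple(int(i) for i in np.round(p)),2,(0,255,0),-1)
    for n,z in(("tin_old",.006),("tin_new",0)):
        for p in proj(V[c],cyl(*P[n],z)): cv2.circle(ims[c],tuple(int(i) for i in np.round(p)),0,(0,255,0),-1)
a=cv2.resize(ims["top"][130:340,90:540],None,fx=1.7,fy=1.7);b=cv2.resize(ims["scene"][220:400,300:520],None,fx=1.2,fy=1.2)
a=a[:, :760];cv2.imwrite("pics/ov1.png",np.vstack([a,cv2.copyMakeBorder(b,0,0,0,a.shape[1]-b.shape[1],cv2.BORDER_CONSTANT)]))
E
python3 m1.py
```

```text
tin_old ('top',) [0.5744 0.0694] 0.0
tin_old ('scene',) [0.5762 0.0715] 0.0
tin_old ('top', 'scene') [0.5751 0.0702] 1.09
tin_new ('top',) [ 0.5215 -0.3536] 0.0
tin_new ('scene',) [ 0.5204 -0.3528] 0.0
tin_new ('top', 'scene') [ 0.5211 -0.3533] 0.26
tin_blue_lane ('top',) [0.5897 0.1914] 0.0
tin_blue_lane ('scene',) [0.5912 0.1944] 0.0
tin_blue_lane ('top', 'scene') [0.5904 0.1928] 1.7
rack ('top',) [ 0.5395  0.1371 -0.1129] 0.039
tin_old in rack [ 0.0429 -0.0624]
tin_blue_lane in rack [0.0443 0.0611]
rack ('scene',) [ 0.5414  0.137  -0.1184] 0.011
tin_old in rack [ 0.0413 -0.0623]
tin_blue_lane in rack [0.042  0.0613]
rack ('top', 'scene') [ 0.54    0.1373 -0.1154] 0.053
tin_old in rack [ 0.0426 -0.0626]
tin_blue_lane in rack [0.0437 0.061 ]
-0.092 [0.4417 0.0883]
-0.026 [0.5072 0.0806]
```

View pics/ov1.png

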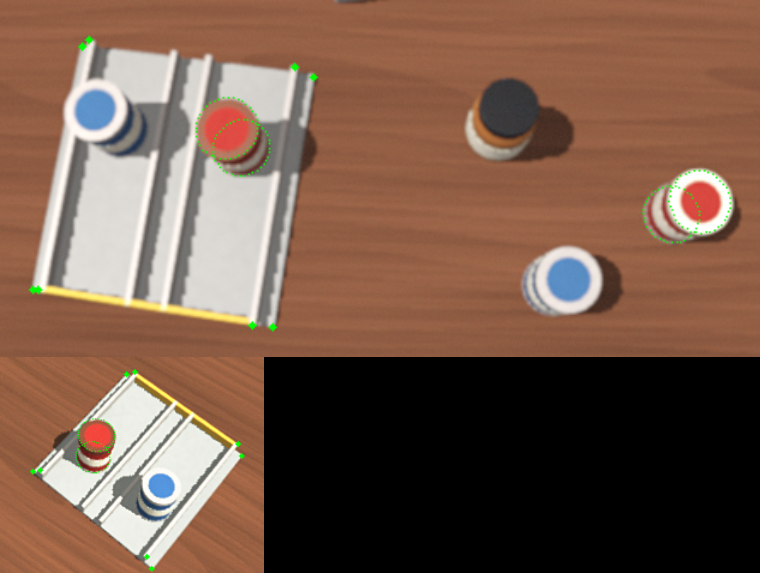

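```bash
cat > g.py <<'E'
import sys,numpy as np
from workcell import bot
from scipy.spatial.transform import Rotation as R
# args: x y z [world tool-x angle deg]
o=bot.get_obs();M=R.from_quat(o["tool_rot"])
t=np.array([float(v) for v in sys.argv[1:4]])
print("shift cm",np.round(M.inv().apply(t-o["eef_pos"])*100,2),"tool-x deg",np.round(np.degrees(np.arctan2(*M.as_matrix()[1::-1,0])),2),"z",np.round(M.as_matrix()[:,2],3),"q",np.round(o["joint_pos"],2),"t",round(o["clock"],2),"w",round(o["grip_width"],4),"F",np.round(o["ft_force"],1))
E
python3 g.py .5751 .0702 .20
```

```text
shift cm [ 57.11 -40.24   3.13] tool-x deg 16.66 z [-0. -0. -1.] q [-1.28  0.24  0.01  1.34 -0.    1.57] t 0.9 w 0.0854 F [-0.3 -0.4  0.3]
```

>>> move_arm:
  motion:
    - {"x":5,"y":-3.5}
    - {"x":10,"y":-7}
    - {"x":15,"y":-10.5}
    - {"x":20,"y":-14}
  gripper: 1

```text
invalid input at $.motion[0]: expected keys x, y, z, yaw
```

```bash
python3 g.py .5751 .0702 .20
```

```text
shift cm [ 57.11 -40.24   3.13] tool-x deg 16.66 z [-0. -0. -1.] q [-1.28  0.24  0.01  1.34 -0.    1.57] t 0.9 w 0.0854 F [-0.3 -0.4  0.3]
```

>>> move_arm:
  motion:
    - {"x":5,"y":-3.5,"z":0,"yaw":0}
    - {"x":10,"y":-7,"z":0,"yaw":0}
    - {"x":15,"y":-10.5,"z":0,"yaw":0}
    - {"x":20,"y":-14,"z":0,"yaw":0}
  gripper: 1

```text
clock: 1.4
eef_pos: [0.2958, -0.2862, 0.2315]
tool_rot: [0.99, 0.145, 0.0, 0.0]
ft_force: [2.1, -1.0, 1.0]
grip_width: 0.0854
grasp_force: 0.0
```

```bash
python3 g.py .5751 .0702 .20
```

```text
shift cm [ 36.95 -26.16   3.15] tool-x deg 16.62 z [ 0.001 -0.001 -1.   ] q [-0.77  0.06 -0.21  1.3   0.    2.08] t 1.4 w 0.0854 F [ 2.1 -1.   1. ]
```

>>> move_arm:
  motion:
    - {"x":4.5,"y":-3.2,"z":0,"yaw":-10.5}
    - {"x":9,"y":-6.4,"z":0,"yaw":-21}
    - {"x":13.5,"y":-9.6,"z":0,"yaw":-31.5}
    - {"x":18,"y":-12.8,"z":0,"yaw":-42}
    - {"x":22.5,"y":-16,"z":1,"yaw":-52.5}
    - {"x":27,"y":-19.2,"z":2,"yaw":-63}
    - {"x":31.5,"y":-22.4,"z":3,"yaw":-73.5}
    - {"x":36.9,"y":-26.2,"z":4,"yaw":-84}
    - {"x":36.9,"y":-26.2,"z":5,"yaw":-94.5}
    - {"x":36.9,"y":-26.2,"z":6,"yaw":-105}
    - {"x":36.9,"y":-26.2,"z":6,"yaw":-115.5}
    - {"x":36.9,"y":-26.2,"z":6,"yaw":-126}
    - {"x":36.9,"y":-26.2,"z":6,"yaw":-136.5}
    - {"x":36.9,"y":-26.2,"z":6,"yaw":-147}
    - {"x":36.9,"y":-26.2,"z":6,"yaw":-156.8}
    - {"x":36.9,"y":-26.2,"z":6,"yaw":-156.8}

```text
clock: 3.4
eef_pos: [0.5732, 0.0693, 0.1712]
tool_rot: [0.058, 0.998, 0.0, -0.0]
ft_force: [0.4, -0.4, 0.2]
grip_width: 0.0854
grasp_force: 0.0
```

```bash
python3 g.py .5751 .0702 .042; python3 - <<'E'
from h import *
im=bot.camera("wrist");cv2.imwrite("pics/w1.png",im);m=bot.camera_model("wrist")
for n in("tin_old","rack"):
    k=best("wrist",n)
    if k:
        ys,xs=np.nonzero(k[0]);print(n,k[1],xs.min(),xs.max(),ys.min(),ys.max())
        if n=="tin_old":print(fit_tin([(m,k[0])],.006,[.57,.07]))
E
```

```text
shift cm [-0.18  0.11 12.92] tool-x deg 173.34 z [-0.  0. -1.] q [0.12 0.42 0.11 1.25 0.   0.24] t 3.4 w 0.0854 F [ 0.4 -0.4  0.2]
tin_old 0.75 286 369 181 281
(array([0.57628365, 0.0708493 ]), np.float64(1.2039921392343517e-05))
rack 0.56 251 560 0 308
```

View pics/w1.png

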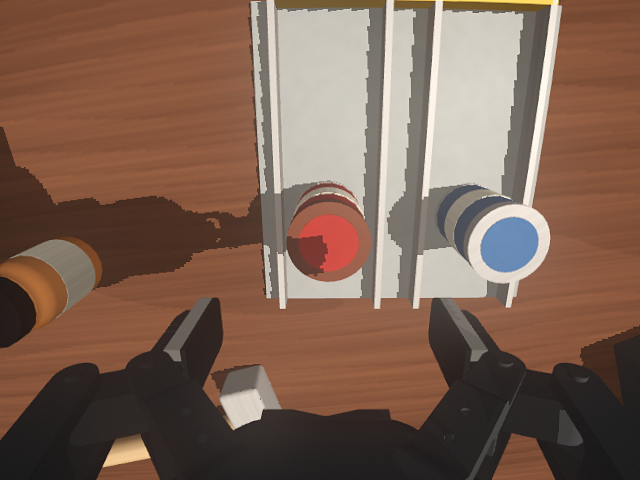

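>>> move_arm:
  motion:
    - {"x":-0.2,"y":0.1,"z":4,"yaw":0}
    - {"x":-0.2,"y":0.1,"z":8,"yaw":0}
    - {"x":-0.2,"y":0.1,"z":11.5,"yaw":0}
    - {"x":-0.2,"y":0.1,"z":12.9,"yaw":0}
    - {"x":-0.2,"y":0.1,"z":12.9,"yaw":0}

```text
clock: 4.18
eef_pos: [0.5748, 0.0699, 0.0417]
tool_rot: [0.057, 0.998, -0.0, -0.001]
ft_force: [0.0, -0.3, 0.3]
grip_width: 0.0852
grasp_force: 0.0
```

>>> move_arm:
  motion:
    - {"x":0,"y":0,"z":0,"yaw":0}
    - {"x":0,"y":0,"z":0,"yaw":0}
    - {"x":0,"y":0,"z":0,"yaw":0}
    - {"x":0,"y":0,"z":0,"yaw":0}
    - {"x":0,"y":0,"z":0,"yaw":0}
    - {"x":0,"y":0,"z":0,"yaw":0}
    - {"x":0,"y":0,"z":0,"yaw":0}
    - {"x":0,"y":0,"z":0,"yaw":0}
  gripper: -1

```text
clock: 5.18
eef_pos: [0.577, 0.0704, 0.0444]
tool_rot: [0.057, 0.998, 0.0, 0.002]
ft_force: [-0.1, 0.7, 5.8]
grip_width: 0.055
grasp_force: 63.9
```

```bash
python3 g.py .4417 .0883 .042
```

```text
shift cm [13.65  0.24  0.18] tool-x deg 173.46 z [ 0.004  0.001 -1.   ] q [ 0.12  0.54 -0.07  0.96  0.    0.24] t 5.17 w 0.055 F [-0.1  0.7  5.8]
```

>>> move_arm:
  motion:
    - {"x":0,"y":0,"z":-0.5,"yaw":0}
    - {"x":2,"y":0,"z":-0.5,"yaw":0}
    - {"x":5,"y":0.1,"z":-0.5,"yaw":0}
    - {"x":8,"y":0.2,"z":-0.5,"yaw":0}
    - {"x":11,"y":0.2,"z":-0.5,"yaw":0}
    - {"x":12.5,"y":0.2,"z":-0.5,"yaw":0}
    - {"x":13,"y":0.2,"z":-0.5,"yaw":0}
    - {"x":13,"y":0.2,"z":-0.5,"yaw":0}
    - {"x":13,"y":0.2,"z":-0.5,"yaw":0}

```text
clock: 6.3
eef_pos: [0.4477, 0.0868, 0.0475]
tool_rot: [0.057, 0.998, 0.0, 0.001]
ft_force: [-0.5, -0.3, -4.0]
grip_width: 0.0552
grasp_force: 63.9
```

```bash
python3 g.py .4417 .0883 .042
```

```text
shift cm [0.62 0.08 0.55] tool-x deg 173.44 z [ 0.001  0.    -1.   ] q [ 0.19  0.33 -0.4   0.84 -0.    0.31] t 6.3 w 0.0552 F [-0.5 -0.3 -4. ]
```

>>> move_arm:
  motion:
    - {"x":0.3,"y":0,"z":0,"yaw":0}
    - {"x":0.5,"y":0,"z":0,"yaw":0}
    - {"x":0.6,"y":0,"z":0,"yaw":0}
    - {"x":0.6,"y":0,"z":0,"yaw":0}
    - {"x":0.6,"y":0,"z":0,"yaw":0}

```text
clock: 6.92
eef_pos: [0.444, 0.0873, 0.0482]
tool_rot: [0.057, 0.998, -0.0, 0.003]
ft_force: [6.2, -1.3, -7.1]
grip_width: 0.0549
grasp_force: 64.5
```

>>> move_arm:
  motion:
    - {"x":0.1,"y":0,"z":0,"yaw":0}
    - {"x":0.2,"y":0,"z":0,"yaw":0}
    - {"x":0.2,"y":0,"z":0,"yaw":0}

```text
clock: 7.3
eef_pos: [0.4437, 0.0874, 0.0486]
tool_rot: [0.057, 0.998, -0.0, 0.005]
ft_force: [9.0, -1.7, -7.6]
grip_width: 0.055
grasp_force: 64.8
```

>>> move_arm:
  motion:
    - {"x":-0.1,"y":0,"z":0,"yaw":0}
    - {"x":-0.1,"y":0,"z":0.3,"yaw":0}
    - {"x":-0.1,"y":0,"z":0.5,"yaw":0}
    - {"x":-0.1,"y":0,"z":0.5,"yaw":0}
    - {"x":-0.1,"y":0,"z":0.5,"yaw":0}

```text
clock: 7.92
eef_pos: [0.4443, 0.0879, 0.0446]
tool_rot: [0.057, 0.998, 0.0, 0.005]
ft_force: [5.6, -1.6, 1.6]
grip_width: 0.0551
grasp_force: 65.8
```

>>> move_arm:
  motion:
    - {"x":0,"y":0,"z":0,"yaw":0}
    - {"x":0,"y":0,"z":0,"yaw":0}
    - {"x":0,"y":0,"z":0,"yaw":0}
    - {"x":0,"y":0,"z":0,"yaw":0}
    - {"x":0,"y":0,"z":0,"yaw":0}
    - {"x":0,"y":0,"z":0,"yaw":0}
  gripper: 1

```text
clock: 8.68
eef_pos: [0.4394, 0.0876, 0.0423]
tool_rot: [0.057, 0.998, -0.0, -0.0]
ft_force: [0.0, 0.2, 0.3]
grip_width: 0.0852
grasp_force: 0.0
```

>>> move_arm:
  motion:
    - {"x":0,"y":0,"z":-3,"yaw":0}
    - {"x":0,"y":0,"z":-8,"yaw":0}
    - {"x":0,"y":0,"z":-14,"yaw":0}
    - {"x":-3,"y":5,"z":-18,"yaw":0}
    - {"x":-4,"y":10,"z":-18,"yaw":0}
    - {"x":-4,"y":15,"z":-18,"yaw":0}
    - {"x":-4,"y":15,"z":-18,"yaw":0}

```text
clock: 9.55
eef_pos: [0.4963, 0.2352, 0.2217]
tool_rot: [0.055, 0.999, 0.0, -0.0]
ft_force: [-0.2, -0.1, -0.3]
grip_width: 0.0853
grasp_force: 0.0
```

```bash
python3 g.py .5211 -.3533 .14; python3 - <<'E'
from h import *
v=[];mk=[]
for c in("top","scene"):
    im=bot.camera(c);m=bot.camera_model(c);k=best(c,"tin_old")
    cv2.imwrite(f"pics/{c}2.png",im)
    if k: v.append((m,k[0]));print(c,k[1],k[0].sum(),fit_tin([v[-1]],.006,[.44,.09])[0])
p=fit_tin(v,.006,[.44,.09])[0];a=-.1154;r=[.54,.1373]
R=np.array([[np.cos(a),-np.sin(a)],[np.sin(a),np.cos(a)]]);print(p,R.T@(p-r))
print("new target",p+R[:,0]*.066, R@[-.026,-.06]+r)
E
```

```text
shift cm [ -8.9  -58.23   8.14] tool-x deg 173.73 z [-0.  0. -1.] q [0.44 0.34 0.12 1.35 0.   0.55] t 9.55 w 0.0853 F [-0.2 -0.1 -0.3]
top 0.74 1420 [0.44252511 0.08734816]
scene 0.78 1104 [0.4432818  0.08930955]
[0.44272441 0.08807578] [-0.09096072 -0.06009753]
new target [0.50828543 0.08047627] [0.50726429 0.08069282]
```

View pics/scene2.png

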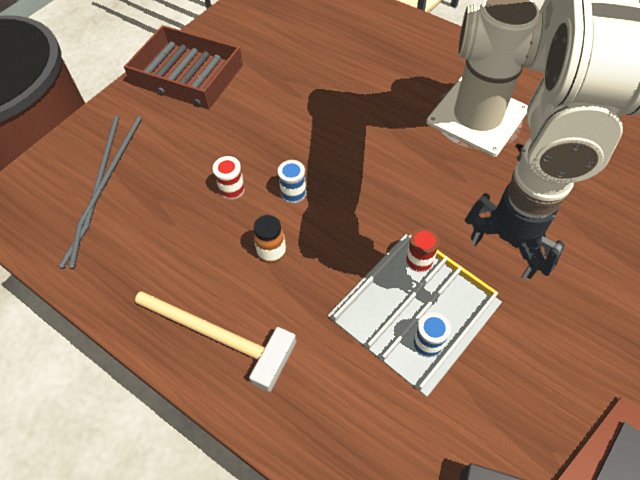

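>>> move_arm:
  motion:
    - {"x":-0.9,"y":-5.8,"z":0,"yaw":0}
    - {"x":-1.8,"y":-11.6,"z":0,"yaw":0}
    - {"x":-2.7,"y":-17.4,"z":0,"yaw":0}
    - {"x":-3.6,"y":-23.2,"z":0,"yaw":0}
    - {"x":-4.5,"y":-29,"z":0,"yaw":0}
    - {"x":-5.4,"y":-34.8,"z":0,"yaw":0}
    - {"x":-6.3,"y":-40.6,"z":0,"yaw":0}
    - {"x":-7.2,"y":-46.4,"z":0,"yaw":0}
    - {"x":-8.1,"y":-52.2,"z":1,"yaw":0}
    - {"x":-8.9,"y":-58.2,"z":3,"yaw":0}
    - {"x":-8.9,"y":-58.2,"z":5,"yaw":0}
    - {"x":-8.9,"y":-58.2,"z":5,"yaw":0}
    - {"x":-8.9,"y":-58.2,"z":5,"yaw":0}

```text
clock: 11.38
eef_pos: [0.518, -0.3564, 0.1734]
tool_rot: [0.057, 0.998, -0.0, 0.0]
ft_force: [0.4, 0.4, 0.4]
grip_width: 0.0855
grasp_force: 0.0
```

```bash
python3 - <<'E'
from h import *
im=bot.camera("wrist");m=bot.camera_model("wrist");cv2.imwrite("pics/w2.png",im)
for d in bot.cut_out("wrist","tin_new")[:2]: print(d["score"],d["mask"].sum(),fit_tin([(m,d["mask"])],0,[.52,-.35])[0])
E
python3 g.py .5211 -.3533 .037
```

```text
0.63 6186 [ 0.52343688 -0.35282633]
shift cm [-0.16  0.32 13.7 ] tool-x deg 173.5 z [ 0.002 -0.001 -1.   ] q [-0.6   0.52  0.28  1.32  0.   -0.49] t 11.47 w 0.0856 F [0.7 0.1 0.4]
```

>>> move_arm:
  motion:
    - {"x":-0.3,"y":0.3,"z":4,"yaw":0}
    - {"x":-0.3,"y":0.3,"z":8,"yaw":0}
    - {"x":-0.3,"y":0.3,"z":12,"yaw":0}
    - {"x":-0.3,"y":0.3,"z":13.6,"yaw":0}
    - {"x":-0.3,"y":0.3,"z":13.6,"yaw":0}

```text
clock: 12.1
eef_pos: [0.5217, -0.353, 0.0362]
tool_rot: [0.057, 0.998, 0.0, -0.0]
ft_force: [0.2, 1.1, 0.1]
grip_width: 0.0849
grasp_force: 0.0
```

>>> move_arm:
  motion:
    - {"x":0,"y":0,"z":0,"yaw":0}
    - {"x":0,"y":0,"z":0,"yaw":0}
    - {"x":0,"y":0,"z":0,"yaw":0}
    - {"x":0,"y":0,"z":0,"yaw":0}
    - {"x":0,"y":0,"z":0,"yaw":0}
    - {"x":0,"y":0,"z":0,"yaw":0}
    - {"x":0,"y":0,"z":0,"yaw":0}
    - {"x":0,"y":0,"z":0,"yaw":0}
  gripper: -1

```text
clock: 13.1
eef_pos: [0.5234, -0.3546, 0.0389]
tool_rot: [0.057, 0.998, -0.001, 0.002]
ft_force: [-0.1, 0.3, 6.5]
grip_width: 0.0545
grasp_force: 64.1
```

>>> move_arm:
  motion:
    - {"x":0,"y":0,"z":-2,"yaw":0}
    - {"x":0,"y":0,"z":-6,"yaw":0}
    - {"x":0,"y":0,"z":-10,"yaw":0}
    - {"x":0,"y":0,"z":-14,"yaw":0}
    - {"x":0,"y":0,"z":-14,"yaw":0}
    - {"x":0,"y":0,"z":-14,"yaw":0}

```text
clock: 13.85
eef_pos: [0.5209, -0.3532, 0.1748]
tool_rot: [0.057, 0.998, 0.001, -0.001]
ft_force: [-0.9, 0.1, -4.1]
grip_width: 0.0554
grasp_force: 64.2
```

```bash
python3 g.py .508 .0805 .18
```

```text
shift cm [ 6.23 42.94 -0.46] tool-x deg 173.45 z [-0.002  0.001 -1.   ] q [-0.6   0.53  0.28  1.33 -0.   -0.48] t 13.85 w 0.0554 F [-0.9  0.1 -4.1]
```

>>> move_arm:
  motion:
    - {"x":0.4,"y":2.5,"z":0,"yaw":0}
    - {"x":1,"y":7,"z":0,"yaw":0}
    - {"x":1.7,"y":12,"z":0,"yaw":0}
    - {"x":2.5,"y":17,"z":0,"yaw":0}
    - {"x":3.2,"y":22,"z":0,"yaw":0}
    - {"x":3.9,"y":27,"z":0,"yaw":0}
    - {"x":4.6,"y":32,"z":0,"yaw":0}
    - {"x":5.3,"y":37,"z":0,"yaw":0}
    - {"x":5.9,"y":41,"z":0,"yaw":0}
    - {"x":6.2,"y":42.9,"z":0,"yaw":0}
    - {"x":6.2,"y":42.9,"z":0,"yaw":0}
    - {"x":6.2,"y":42.9,"z":0,"yaw":0}

```text
clock: 15.35
eef_pos: [0.5085, 0.0786, 0.1755]
tool_rot: [0.058, 0.998, -0.001, -0.001]
ft_force: [0.3, -0.0, -3.2]
grip_width: 0.0551
grasp_force: 64.7
```

```bash
python3 g.py .508 .0805 .053;python3 - <<'E'
from h import *
im=bot.camera("wrist");cv2.imwrite("pics/w3.png",im)
E
```

```text
shift cm [ 0.05  0.2  12.25] tool-x deg 173.4 z [-0.002 -0.001 -1.   ] q [ 0.15  0.3  -0.06  1.21 -0.    0.27] t 15.35 w 0.0551 F [ 0.3 -0.  -3.2]
```

View pics/w3.png

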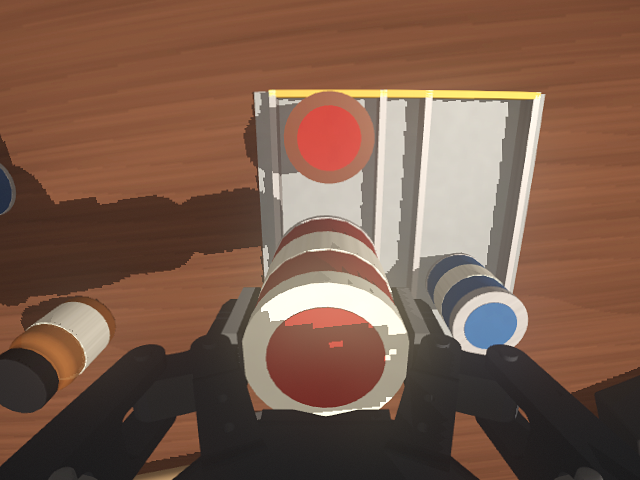

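>>> move_arm:
  motion:
    - {"x":0,"y":0.15,"z":3,"yaw":0}
    - {"x":0,"y":0.15,"z":7,"yaw":0}
    - {"x":0,"y":0.15,"z":10.5,"yaw":0}
    - {"x":0,"y":0.15,"z":12.2,"yaw":0}
    - {"x":0,"y":0.15,"z":12.7,"yaw":0}
    - {"x":0,"y":0.15,"z":13,"yaw":0}
    - {"x":0,"y":0.15,"z":13,"yaw":0}
    - {"x":0,"y":0.15,"z":13,"yaw":0}

```text
clock: 16.4
eef_pos: [0.5099, 0.0812, 0.0472]
tool_rot: [0.057, 0.998, 0.0, 0.001]
ft_force: [0.3, 0.6, -3.5]
grip_width: 0.0547
grasp_force: 64.6
```

>>> move_arm:
  motion:
    - {"x":0.1,"y":0,"z":0.2,"yaw":0}
    - {"x":0.1,"y":0,"z":0.3,"yaw":0}
    - {"x":0.1,"y":0,"z":0.3,"yaw":0}
    - {"x":0.1,"y":0,"z":0.3,"yaw":0}

```text
clock: 16.9
eef_pos: [0.5087, 0.0814, 0.0449]
tool_rot: [0.057, 0.998, 0.0, 0.001]
ft_force: [-1.7, -0.5, 6.0]
grip_width: 0.0549
grasp_force: 65.4
```

Floor contact, matching the grasp height plus 6 mm. Release and retreat.

>>> move_arm:
  motion:
    - {"x":0,"y":0,"z":0,"yaw":0}
    - {"x":0,"y":0,"z":0,"yaw":0}
    - {"x":0,"y":0,"z":0,"yaw":0}
    - {"x":0,"y":0,"z":0,"yaw":0}
    - {"x":0,"y":0,"z":0,"yaw":0}
    - {"x":0,"y":0,"z":0,"yaw":0}
  gripper: 1

```text
clock: 17.65
eef_pos: [0.5081, 0.0812, 0.0432]
tool_rot: [0.057, 0.998, -0.0, -0.0]
ft_force: [0.1, 0.8, -0.3]
grip_width: 0.0857
grasp_force: 0.0
```

>>> move_arm:
  motion:
    - {"x":0,"y":0,"z":-3,"yaw":0}
    - {"x":0,"y":0,"z":-8,"yaw":0}
    - {"x":0,"y":0,"z":-14,"yaw":0}
    - {"x":3,"y":5,"z":-18,"yaw":0}
    - {"x":6,"y":10,"z":-18,"yaw":0}
    - {"x":8,"y":15,"z":-18,"yaw":0}
    - {"x":8,"y":19,"z":-18,"yaw":0}
    - {"x":8,"y":19,"z":-18,"yaw":0}

```text
clock: 18.65
eef_pos: [0.45, 0.2817, 0.223]
tool_rot: [0.055, 0.998, 0.0, 0.0]
ft_force: [-0.8, -0.5, -0.5]
grip_width: 0.0851
grasp_force: 0.0
```

```bash
python3 - <<'E'
from h import *
V={};a=-.1154;r=[.54,.1373];R=np.array([[np.cos(a),-np.sin(a)],[np.sin(a),np.cos(a)]])
ims={c:bot.camera(c) for c in("top","scene")}
for n in("tin_old","tin_new","tin_blue_lane"):
    v=[]
    for c in ims:
        k=best(c,n)
        if k: v.append((bot.camera_model(c),k[0]));p=fit_tin([v[-1]],.006,[.5,.09])[0];print(n,c,round(k[1],2),k[0].sum(),np.round(R.T@(p-r),4))
cv2.imwrite("pics/end.png",np.hstack([cv2.resize(ims["top"][100:350,60:310],(400,400)),cv2.resize(ims["scene"][200:420,310:530],(400,400))]))
E
```

```text
tin_old top 0.9 1403 [-0.0914 -0.0613]
tin_old scene 0.75 845 [-0.1005 -0.0588]
tin_new top 0.82 1497 [-0.0265 -0.0593]
tin_new scene 0.55 1162 [-0.0271 -0.0582]
tin_blue_lane top 0.59 1570 [0.0437 0.0599]
tin_blue_lane scene 0.57 1305 [0.0437 0.0626]
```

View pics/end.png

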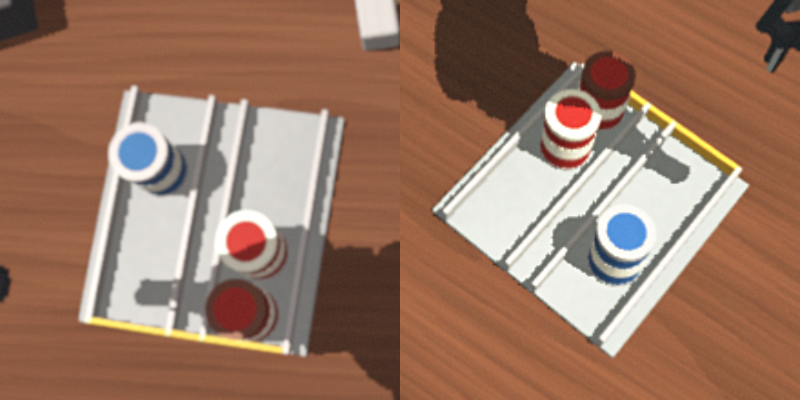

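The old tin stands upright at the yellow stop, at about (237, 308) in the left half. The new tin stands about 9 mm behind it, at about (247, 243), and the blue lane tin has not moved. The scene camera's offset for the old tin comes from the new tin partly hiding it.

```bash
python3 -c "
from workcell import bot
print(bot.job_done())"
```

```text
the job is handed in; nothing more can be done
None
```

The job is handed in: the old red tin stands upright at the yellow front stop, and the new red tin stands upright about 9 mm behind it in the same lane; I did not touch the blue tins or the jar.

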